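Zero the rivet counter through its recessed reset well

TASK

Zero the rivet counter: with a fingertip, push its red crank handle counter-clockwise (seen from above) all the way round to its stop, which swings the cover plate off the reset well, then reach a fingertip down into the well, press the sunken yellow button fully down for a moment, and let it come back up. Only push and press: do not grip the handle between the fingers, leave the crank at its stop, and leave the sizing block on the deck and everything else on the bench where it is.

Things in the scene. Friction and masses are not known exactly. Their poses are not given: they have to be found in the camera images.
- counter: Cast-iron rivet counter, bolted down: flange 190 x 290 mm, body 160 (x) x 260 (y) mm, flat deck 105 mm above the bench. Origin: centre of its underside. x points away from its front (white counting drums; facing the robot at yaw 0), y left, z up. Crank pivots in its left half, reset well in its right half. Steel stop post, 12 mm thick, 16 mm high, on the deck at x -46, y 16 mm.
- crank_axis (a point): Top of the crank's hub (34 mm across), on its vertical pivot axis: x 0, y 35, z 126 mm in the counter's frame. Opposite the handle the crank carries a flat steel cover plate 96 mm wide, 48 to 108 mm from the axis, its top 115 mm above the bench: it covers the well at the start and leaves it quite clear once the crank is at its stop.
- handle_top (a point): Centre of the top of the red crank handle, an upright round grip 20 mm across, 75 mm from the pivot axis; its top is 157 mm above the bench, and it is free down to the crank arm, whose top is 122 mm above the bench. Moves with the crank. Its axes are those of the crank, z up.
- crank (a joint): Turn of the crank in rad, growing counter-clockwise seen from above, 0 to the stop at 1.9. It starts between 0 and 0.5. At 0.25 the handle points along the counter's +y from the pivot; at the stop nearly along -x. It stays where it is left; friction needs about 2 N at the handle. It counts as at its stop above 1.75.
- well_mouth (a point): Centre of the mouth of the reset well, level with the deck, 105 mm above the bench (x 0, y -45 mm in the counter's frame, 80 mm from the pivot axis). The well is a round hole 46 mm across and 35 mm deep with a level floor; a white ring is painted round it.
- button_top (a point): Centre of the top of the yellow reset button, a disc 30 mm across in the middle of the well; at rest its top is 16 mm below the mouth (89 mm above the bench).
- reset (a joint): How far the button is pressed down, 0 to 0.006 m; sprung, 2 N at first to 5 N fully down, comes back up by itself. Fully pressed counts above 0.0045 for 0.2 s.
- sizing_block: Stubby steel block 28 x 22 x 25 mm high, loose on the deck's near right corner (about x -50, y -108 mm in the counter's frame), top 130 mm above the bench. Origin: centre of its underside. Leave it.
- straightedge: Loose steel bar 300 x 30 x 4 mm lying behind the counter. Origin: centre of its underside, x along it. Leave it.
- caddy: Orange plastic rivet caddy with four lidded compartments, 160 x 120 x 46 mm, right of the counter. Origin: centre of its underside. Leave it.
- yoke: Nickel-plated C-shaped squeezer yoke, about 75 x 66 x 18 mm, lying flat beside or in front of the counter. Origin: on its underside, mid-way. Leave it.
- rivet_tin: Open round aluminium tin, 68 mm across, 40 mm high. Origin: centre of its underside. Leave it.
- rivet_set: Dark steel rivet set standing upright, 28 mm across, 50 mm high. Origin: centre of its underside. Leave it.
- driver: Blue-handled screwdriver, 160 mm long, lying left of the counter. Leave it.
Not all that is in view belongs to the job. Of the things like the rivet_set, leave any that is turquoise or white; of the rest the smaller one is meant.

How it is judged:
On the way, in this order (a step that is already met when the one before it is completed fails the run):
1. the crank is pushed round to its stop (value of joint crank above 1.75 rad), for 0.2 s.
2. the sunken button is pressed fully down with the crank at its stop (value of joint crank above 1.75 rad and value of joint reset above 0.0045 m and contact force between the fingers and reset above 0.5 N), for 0.2 s.
At the end, for the whole second after the job is handed in: The crank is at its stop (above 1.75 rad), the button is back up (pressed less than 1.5 mm), and the sizing block and all other loose things lie still within 15 mm of where they were (value of joint crank above 1.75 rad and value of joint reset below 0.0015 m and distance of each of sizing_block, straightedge, caddy, yoke, rivet_tin, rivet_set, driver from where it was at the start of the episode below 0.015 m and linear speed of each of sizing_block, straightedge, caddy, yoke, rivet_tin, rivet_set, driver below 0.02 m/s); the robot touches nothing.
It fails at once if the crank handle was gripped between the fingers (horizontal distance between the grasp point and handle_top below 0.01 m and z of the grasp point in the frame of handle_top below 0.01 m and contact force between the fingers and crank above 0.5 N).
It fails at once if the sizing block or another loose thing was lifted, carried or pushed more than 15 mm (distance of any of sizing_block, straightedge, caddy, yoke, rivet_tin, rivet_set, driver from where it was at the start of the episode above 0.015 m).
It also fails if it takes over 58 s, if anything falls off the work surface, if the arm or the gripper's body presses on something with over 40 N, if the wrist force passes 120 N, or if a joint passes its speed limit or range.

ROBOT

A 6-joint arm with a two-finger parallel gripper is mounted at the origin on the work surface. World frame = base frame: x ahead of the robot, y to its left, z up, the work surface at z = 0. Lengths are in m, angles in rad, forces in N, time in s.
With the tool pointing down it reaches from about 0.275 to 0.975 m from the base axis. Payload 8.4 kg.
Tool frame: the origin (TCP) lies at the very end of the fingers, on their centre line; the grasp point (between the pads) lies 19 mm behind it; z points along the fingers, y is the direction in which the jaws open and shut (so a half turn about z gives the same grasp; the last joint's range is limited). The gripper opens to 92 mm and grips with 3 to 60 N. Pads are 20 mm wide; open, the fingers measure 128 mm over their backs; the gripper's body (75 mm by 189 mm) begins 69 mm behind the grasp point.
Start: joints at [-1.272, 0.353, 1.633, -0, 1.155, -0.002], TCP at [0.185, -0.597, 0.215] pointing down, gripper open.
Joint ranges: [-2.63, 2.63], [-0.92, 2.1], [0.06, 2.66], [-1.3, 4.44], [0, 2.69], [-3.02, 3.02]. Speed limits (rad/s): [2.22, 2.22, 2.79, 3.14, 3.14, 3.14].

INTERFACE

Orientations are given as a rotation vector (axis times angle).
In Python, from workcell import robot, imaging gives the robot as it stands.
- The arm moves only by the shell command python3 -m handwheel 'ROWS' [FORCE]. ROWS is JSON, a list of rows, each a list of 7 numbers: the shift along the tool's x, y, z in mm, then the turn, a rotation vector about the tool's x, y, z in rad, then the opening, from -1 (shut) to 1 (fully open). In form: [[x, y, z, wx, wy, wz, claw], ...]. A call has 1 to 5 rows; each row is the pose to reach, as a shift and turn from the pose commanded when the call began, along the tool's axes at that moment; what a row does not reach only later rows make up. A row lasts 1/8 s, in which the tool goes at most 62.5 mm and 10.7 degrees, less where a joint would pass 70% of its speed; a pose out of reach is approached as far as the arm can. A call with a gripper value outside its range is refused whole. The fingers move at their own pace and stop on an object; FORCE is the grip in N (left out, the last holds). Time passes only in rows, so rows that repeat a pose let the fingers close. It gives the time, the measured TCP pose, the force and the opening at its end, in the units of the state.
- robot.observe(): the state, without advancing time (a new reading comes with each control period).
- imaging.capture(name): name is "scene" or "top"; returns the picture (420x560x3 uint8, red, green, blue); there is no depth.
- imaging.camera_model(name): a dict with "fx", "fy", "cx", "cy" (pixels), "distortion" ([k1, k2, p1, p2, k3] as OpenCV has them; the pictures are not rectified), "world_from_camera" (4x4, takes a point from camera to world coordinates). Camera axes: x right, y down, z forward; pixel columns grow to the right and rows downward; lengths in m; the calibration is good to about 2 mm. A picture is of the moment at which its call begins. camera_model takes no time and is no camera call.
- robot.job_done(): hands the job in, once; it reports no verdict.
The state is a dict: "t": time; "joint_positions": joint angles; "dq": joint speeds; "joint_torque": joint torques, N m; "tcp_pos": TCP position; "tcp_rot": TCP orientation; "ft_force": force on the tool from outside, world axes, zero at the start; "ft_torque": the same for the moment, N m; "gripper_width": finger opening in m.
Only numpy, scipy, OpenCV 4.12 (cv2) and the standard library are available. Lean on these libraries where they do the work, as an engineer would, in place of code of your own. Each camera call takes 0.05 s, during which the arm holds its last target.

## Working session

There is one attempt and no reset: what is moved stays moved. The work goes in short steps, Python scripts to look and compute and a shell command to move; the robot and the scene stay as the last step left them, time stands still between calls to the robot, and variables do not carry over. Pictures are saved under pics/ and viewed, and the job is handed in when it is done.

```bash
mkdir -p pics; ls; python3 - <<'E'
from workcell import robot, imaging
import cv2
for n in ("scene","top"):
    im=imaging.capture(n); cv2.imwrite(f"pics/{n}0.png",im[:,:,::-1])
    m=imaging.camera_model(n); print(n,{k:(v if k!='world_from_camera' else [[round(float(a),4) for a in r] for r in v]) for k,v in m.items()})
s=robot.observe()
print({k:s[k] for k in('t','tcp_pos','tcp_rot','gripper_width','ft_force')})
E
```

```text
pics
scene {'fx': 379.74987455220554, 'fy': 379.74987455220554, 'cx': 278.94152145063435, 'cy': 203.88456747300273, 'distortion': array([0.00221595, 0.        , 0.        , 0.        , 0.        ]), 'world_from_camera': [[0.7016, 0.4941, -0.5135, 0.9788], [0.7123, -0.5057, 0.4867, -0.3175], [-0.0192, -0.7072, -0.7067, 0.7008], [0.0, 0.0, 0.0, 1.0]]}
top {'fx': 459.06201264935544, 'fy': 459.06201264935544, 'cx': 277.8676082279543, 'cy': 200.25222968230094, 'distortion': array([-0.14544511,  0.        ,  0.        ,  0.        ,  0.        ]), 'world_from_camera': [[0.0118, -0.9944, 0.1055, 0.4624], [-0.9999, -0.013, -0.0104, 0.0899], [0.0117, -0.1053, -0.9944, 1.2052], [0.0, 0.0, 0.0, 1.0]]}
{'t': 0.1, 'tcp_pos': array([ 0.18503444, -0.59650416,  0.21391393]), 'tcp_rot': array([-3.10489084e+00, -4.70501956e-01,  2.77126288e-04]), 'gripper_width': 0.09195205334810219, 'ft_force': array([-0.32858818,  0.13594388, -0.72184537])}
```

View pics/scene0.png

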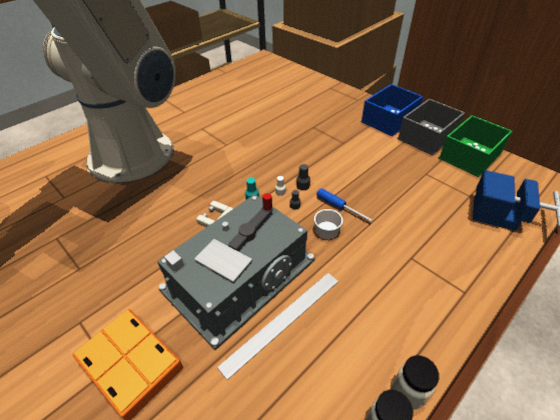

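View pics/top0.png

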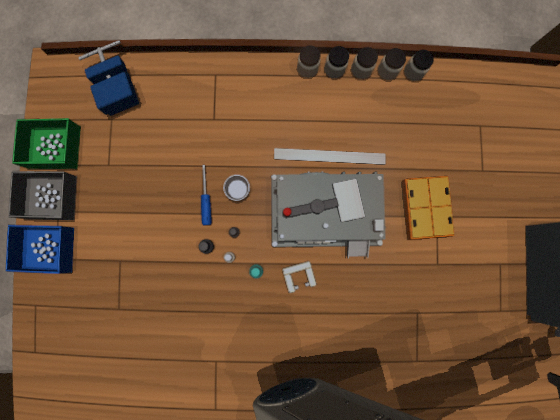

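The top view shows the counter at about (328,208): handle (287,212), hub (317,206), cover (348,200) and sizing block (378,225). I'll zoom in to measure more precisely.

```bash
python3 - <<'E'
import cv2
a=cv2.imread("pics/top0.png")[160:270,260:400]; cv2.imwrite("pics/topz.png",cv2.resize(a,None,fx=5.5,fy=5.4,interpolation=cv2.INTER_CUBIC))
a=cv2.imread("pics/scene0.png")[180:350,150:330]; cv2.imwrite("pics/scz.png",cv2.resize(a,None,fx=3.5,fy=3.5,interpolation=cv2.INTER_CUBIC))
E
```

```text
(no output)
```

View pics/topz.png

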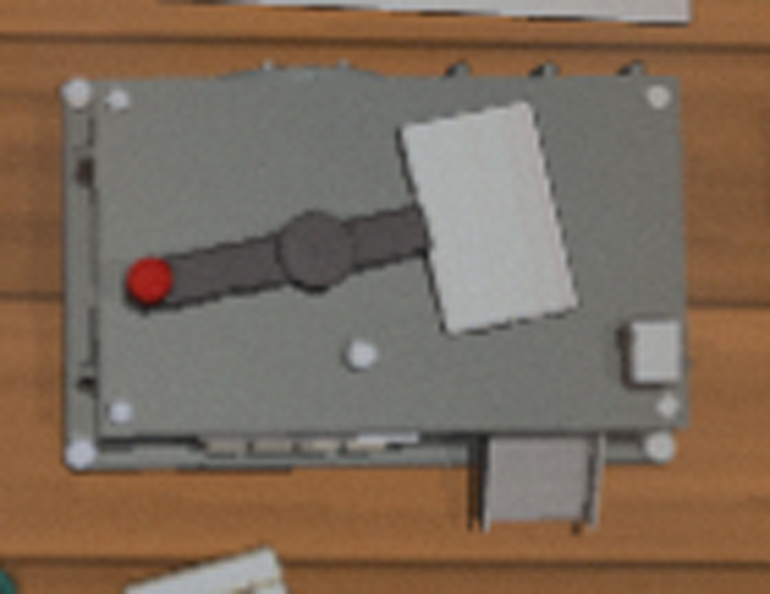

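View pics/scz.png

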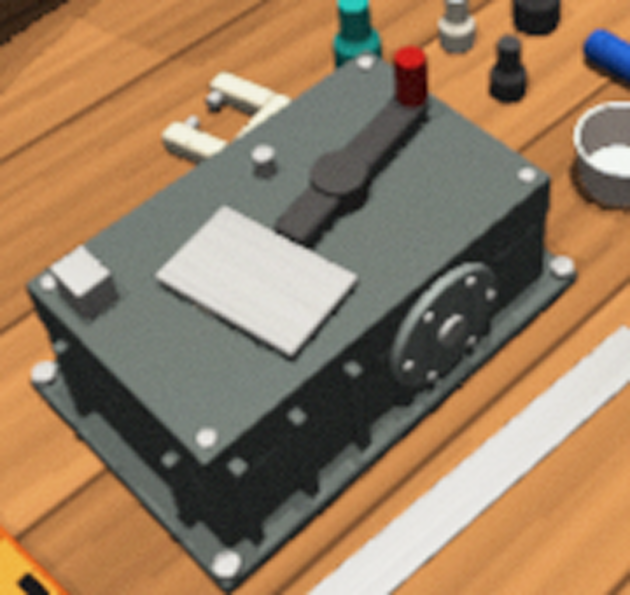

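```bash
cat > h.py <<'E'
import numpy as np, cv2
from workcell import imaging
def proj(n,P):
    m=imaging.camera_model(n); T=np.linalg.inv(np.array(m['world_from_camera']))
    K=np.array([[m['fx'],0,m['cx']],[0,m['fy'],m['cy']],[0,0,1]])
    return cv2.projectPoints(np.atleast_2d(P).astype(float),cv2.Rodrigues(T[:3,:3])[0],T[:3,3],K,np.array(m['distortion']))[0][:,0]
def ray(n,uv,z):
    m=imaging.camera_model(n); T=np.array(m['world_from_camera'])
    K=np.array([[m['fx'],0,m['cx']],[0,m['fy'],m['cy']],[0,0,1]])
    p=cv2.undistortPoints(np.array([[uv]],float),K,np.array(m['distortion']))[0,0]
    d=T[:3,:3]@[p[0],p[1],1]; o=T[:3,3]; return (o+d*(z-o[2])/d[2])[:2]
E
python3 - <<'E'
from h import *
from scipy.optimize import least_squares
t=lambda u,v:(260+u/5.5,160+v/5.4)
s=lambda u,v:(150+u/3.5,180+v/3.5)
obs=[('top',(0,.035,.126),t(316,249)),('top',(-.046,.016,.121),t(361,353)),
('top',(.08,.13,.105),t(95,78)),('top',(.08,-.13,.105),t(681,78)),('top',(-.08,-.13,.105),t(688,428)),('top',(-.08,.13,.105),t(100,433)),
('scene',(0,.035,.126),s(340,172)),('scene',(-.046,.016,.121),s(263,153)),('scene',(-.08,-.13,.105),s(30,288)),('scene',(.08,-.13,.105),s(207,462)),('scene',(.08,.13,.105),s(548,180))]
def f(p,full=False):
    R=cv2.Rodrigues(np.array([0,0,p[2]]))[0]
    r=[proj(n,R@np.array(q)+[p[0],p[1],0])[0]-o for n,q,o in obs]
    return np.ravel(r)
r=least_squares(f,[.45,-.02,0],x_scale=[.01,.01,.1],loss='soft_l1')
print(r.x.round(4)); print(f(r.x).reshape(-1,2).round(1))
p=r.x;R=cv2.Rodrigues(np.array([0,0,p[2]]))[0]
for q in[(0,.035,.126),(0,-.045,.105),(-.046,.016,.121),(-.05,-.108,.13)]: print(q,(R@np.array(q)+[p[0],p[1],0]).round(4))
for n,uv in(('top',t(150,280)),('scene',s(411,56))): print('handle',ray(n,uv,.157))
print('hub',ray('top',t(316,249),.126),ray('scene',s(340,172),.126))
print('block',ray('top',t(655,350),.13))
from scipy.spatial.transform import Rotation as Ro
from workcell import robot
o=robot.observe();print(Ro.from_rotvec(o['tcp_rot']).as_matrix().round(3))
E
```

```text
[ 0.5656 -0.051   0.0211]
[[ 0.3 -0.3]
 [ 0.3 -0.1]
 [-0.  -0.4]
 [-0.5 -0.9]
 [ 0.3 -0.3]
 [-0.3  0.1]
 [-0.3 -0.7]
 [ 0.1 -0.1]
 [-1.3 -1.4]
 [-0.6  0.5]
 [ 1.  -1.5]]
(0, 0.035, 0.126) [ 0.5649 -0.016   0.126 ]
(0, -0.045, 0.105) [ 0.5666 -0.096   0.105 ]
(-0.046, 0.016, 0.121) [ 0.5193 -0.036   0.121 ]
(-0.05, -0.108, 0.13) [ 0.5179 -0.16    0.13  ]
handle [0.54712951 0.05710015]
handle [0.55023951 0.05652097]
hub [ 0.5641438  -0.01518816] [ 0.56667403 -0.01685981]
block [ 0.52112506 -0.1615193 ]
[[ 0.955  0.296 -0.   ]
 [ 0.296 -0.955  0.001]
 [ 0.    -0.001 -1.   ]]
```

```bash
python3 -m handwheel '[[30,-27,0,0,0,0,-1],[72,-64,0,0,0,0,-1],[115,-102,0,0,0,0.03,-1],[157,-140,0,0,0,0.05,-1],[200,-178,0,0,0,0.077,-1]]' 20
```

```text
t: 0.72
tcp_pos: [0.324, -0.3659, 0.2144]
tcp_rot: [-3.122, -0.349, 0.0]
ft_force: [0.8, 0.3, 0.0]
gripper_width: 0.0438
```

```bash
python3 -m handwheel '[[40,-42,0,0,0,0,-1],[80,-84,0,0,0,0,-1],[120,-126,0,0,0,0,-1],[160,-167,0,0,0,0,-1],[200,-209,0,0,0,0,-1]]' 20; python3 -m handwheel '[[37,-39,0,0,0,0,-1],[74,-78,0,0,0,0,-1],[111,-116,0,0,0,0,-1],[148,-155,0,0,0,0,-1],[148,-155,0,0,0,0,-1]]'
```

```text
t: 1.35
tcp_pos: [0.4727, -0.1177, 0.2146]
tcp_rot: [3.122, 0.351, 0.0]
ft_force: [0.7, -0.6, -0.4]
gripper_width: 0.0004
t: 1.98
tcp_pos: [0.5831, 0.0673, 0.214]
tcp_rot: [-3.121, -0.356, -0.0]
ft_force: [-0.6, -0.2, 0.0]
gripper_width: 0.0004
```

```bash
python3 -m handwheel '[[0,0,30,0,0,0,-1],[0,0,60,0,0,0,-1],[0,0,82,0,0,0,-1],[0,0,82,0,0,0,-1]]'; python3 - <<'E'
from workcell import imaging
import cv2
a=imaging.capture("scene")[130:330,130:350,::-1]; cv2.imwrite("pics/s1.png",cv2.resize(a,None,fx=2.8,fy=2.8,interpolation=cv2.INTER_CUBIC))
E
```

```text
t: 2.48
tcp_pos: [0.58, 0.0633, 0.1309]
tcp_rot: [3.122, 0.35, -0.007]
ft_force: [-0.8, -0.2, 1.4]
gripper_width: 0.0002
```

View pics/s1.png

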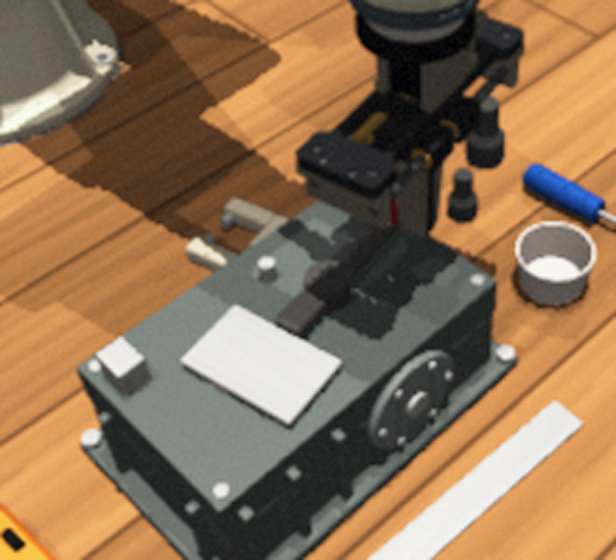

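```bash
cat > plan.py <<'E'
import numpy as np
H=np.array([.565,-.016])*1000
def pose(phi,so):
    p=np.deg2rad(phi); return H+75*np.array([np.cos(p),np.sin(p)])+so*np.array([np.sin(p),-np.cos(p)]), phi-90
def rows(start,seq):  # start (x,y,yaw) mm,deg
    x,y,yaw=start; c,s=np.cos(np.deg2rad(yaw)),np.sin(np.deg2rad(yaw))
    for phi,so in seq:
        q,w=pose(phi,so); d=q-[x,y]
        print(phi,[round(d[0]*c+d[1]*s),round(d[0]*s-d[1]*c)],round(-np.deg2rad(w-yaw),3),q.round(1),w)
E
python3 - <<'E'
from plan import *
rows((582.3,64.6,12.8),[(102.8,26),(102.8,20),(108,20),(114,20),(120,20)])
st=pose(120,20); rows((*st[0],30),[(127,20),(134,20),(141,20),(148,20),(155,20)])
st=pose(155,20); rows((*st[0],65),[(162,20),(168,20),(174,20),(179,20),(183,20)])
E
```

```text
102.8 [-9, 0] 0.0 [573.7  62.9] 12.799999999999997
102.8 [-15, 0] 0.0 [567.9  61.6] 12.799999999999997
108 [-22, -2] -0.091 [560.8  61.5] 18
114 [-30, -3] -0.195 [552.8  60.7] 24
120 [-38, -3] -0.3 [544.8  59. ] 30
127 [-9, -2] -0.122 [535.8  55.9] 37
134 [-19, -3] -0.244 [527.3  51.8] 44
141 [-28, -2] -0.367 [519.3  46.7] 51
148 [-38, -1] -0.489 [512.   40.7] 58
155 [-47, 2] -0.611 [505.5  33.8] 65
162 [-9, -2] -0.122 [499.9  26.2] 72
168 [-17, -3] -0.227 [495.8  19.2] 78
174 [-26, -2] -0.332 [492.5  11.7] 84
179 [-32, -2] -0.419 [490.4   5.3] 89
183 [-38, -1] -0.489 [489.1   0. ] 93
```

```bash
python3 -m handwheel '[[-9,0,0,0,0,0,-1],[-15,0,0,0,0,0,-1],[-22,-2,0,0,0,-0.091,-1],[-30,-3,0,0,0,-0.195,-1],[-38,-3,0,0,0,-0.3,-1]]'
```

```text
t: 3.15
tcp_pos: [0.5448, 0.059, 0.1337]
tcp_rot: [3.033, 0.819, 0.004]
ft_force: [3.1, -0.5, -0.3]
gripper_width: 0.0004
```

```bash
python3 -m handwheel '[[-9,-2,0,0,0,-0.122,-1],[-19,-3,0,0,0,-0.244,-1],[-28,-2,0,0,0,-0.367,-1],[-38,-1,0,0,0,-0.489,-1],[-47,2,0,0,0,-0.611,-1]]'
```

```text
t: 3.78
tcp_pos: [0.5048, 0.0339, 0.1336]
tcp_rot: [2.645, 1.693, 0.004]
ft_force: [0.3, 2.2, -0.2]
gripper_width: 0.0004
```

```bash
python3 -m handwheel '[[-9,-2,0,0,0,-0.122,-1],[-17,-3,0,0,0,-0.227,-1],[-26,-2,0,0,0,-0.332,-1],[-32,-2,0,0,0,-0.419,-1],[-38,-1,0,0,0,-0.489,-1]]'; python3 - <<'E'
from workcell import imaging
import cv2
from plan import *
a=imaging.capture("scene")[130:330,130:350,::-1]; cv2.imwrite("pics/s2.png",cv2.resize(a,None,fx=2.8,fy=2.8,interpolation=cv2.INTER_CUBIC))
st=pose(183,20); rows((*st[0],93),[(184,20),(185,20),(186,20),(187,20)])
E
```

```text
t: 4.4
tcp_pos: [0.488, -0.0002, 0.1335]
tcp_rot: [2.158, 2.281, 0.003]
ft_force: [1.9, 1.4, -0.3]
gripper_width: 0.0005
184 [-1, 0] -0.017 [488.8  -1.3] 94
185 [-3, -1] -0.035 [488.5  -2.6] 95
186 [-4, -1] -0.052 [488.3  -3.9] 96
187 [-5, -1] -0.07 [488.1  -5.3] 97
```

View pics/s2.png

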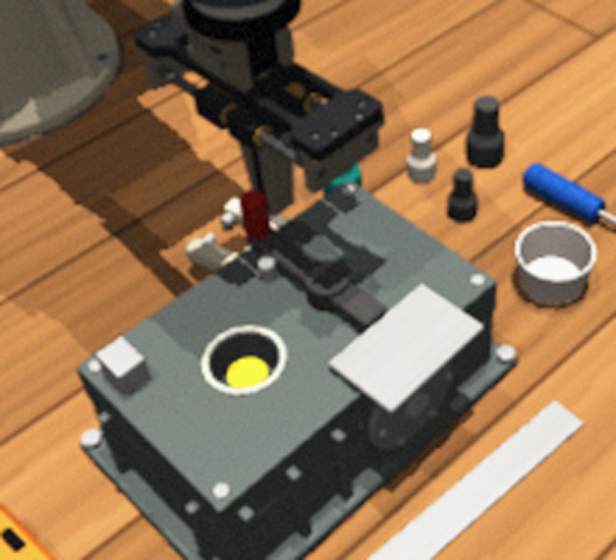

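The crank is nearly round, the well is clear and the yellow button shows at (247,373). I'll push gently on until the force rises at the stop.

```bash
python3 -m handwheel '[[-1,0,0,0,0,-0.02,-1],[-2,0,0,0,0,-0.03,-1],[-3,-1,0,0,0,-0.04,-1],[-3,-1,0,0,0,-0.04,-1]]'; python3 -m handwheel '[[-1,0,0,0,0,0,-1],[-2,0,0,0,0,0,-1],[-2,0,0,0,0,0,-1]]'
```

```text
t: 4.95
tcp_pos: [0.4869, -0.0033, 0.1326]
tcp_rot: [2.116, 2.322, 0.0]
ft_force: [0.3, 0.9, 1.1]
gripper_width: 0.0005
t: 5.32
tcp_pos: [0.487, -0.0037, 0.1326]
tcp_rot: [-2.116, -2.319, -0.003]
ft_force: [-0.3, 12.3, 3.0]
gripper_width: 0.0004
```

Force jumped to 12 N, which is the stop. I'll hold briefly, back away, then lift.

```bash
python3 -m handwheel '[[0,0,0,0,0,0,-1],[0,0,0,0,0,0,-1],[10,0,0,0,0,0,-1],[18,0,0,0,0,0,-1],[18,0,-45,0,0,0,-1]]';python3 -m handwheel '[[0,0,-45,0,0,0,1],[0,0,-45,0,0,0,1],[0,0,-45,0,0,0,1],[0,0,-45,0,0,0,1],[0,0,-45,0,0,0,1]]'; python3 - <<'E'
from workcell import imaging,robot
import cv2
from h import *
a=imaging.capture("scene")[130:330,130:350,::-1]; cv2.imwrite("pics/s3.png",cv2.resize(a,None,fx=2.8,fy=2.8,interpolation=cv2.INTER_CUBIC))
a=imaging.capture("top")[160:270,260:400,::-1]; cv2.imwrite("pics/t3.png",cv2.resize(a,None,fx=5.5,fy=5.4,interpolation=cv2.INTER_CUBIC))
print(robot.observe()['joint_positions'])
E
```

```text
t: 5.95
tcp_pos: [0.4828, 0.013, 0.1755]
tcp_rot: [-2.112, -2.32, 0.008]
ft_force: [0.3, -0.3, 0.4]
gripper_width: -0.0001
t: 6.58
tcp_pos: [0.4846, 0.0126, 0.2215]
tcp_rot: [-2.115, -2.321, 0.002]
ft_force: [-1.1, -0.4, -0.3]
gripper_width: 0.0484
[ 2.28556614e-02  1.26283523e-01  1.91516561e+00 -2.99373526e-05
  1.10142511e+00 -7.01242046e-02]
```

View pics/s3.png

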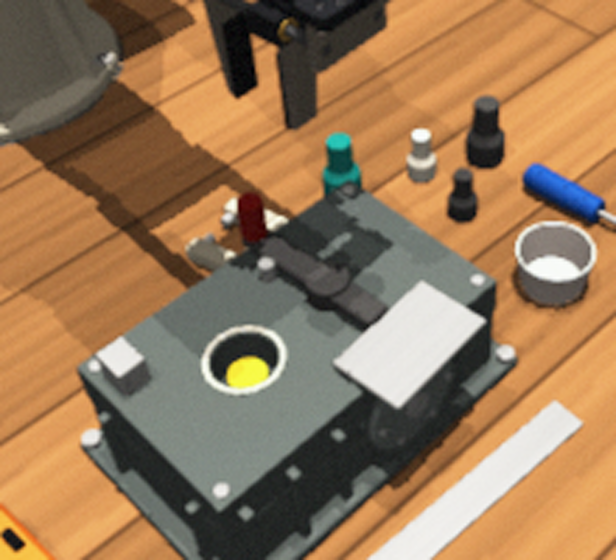

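View pics/t3.png

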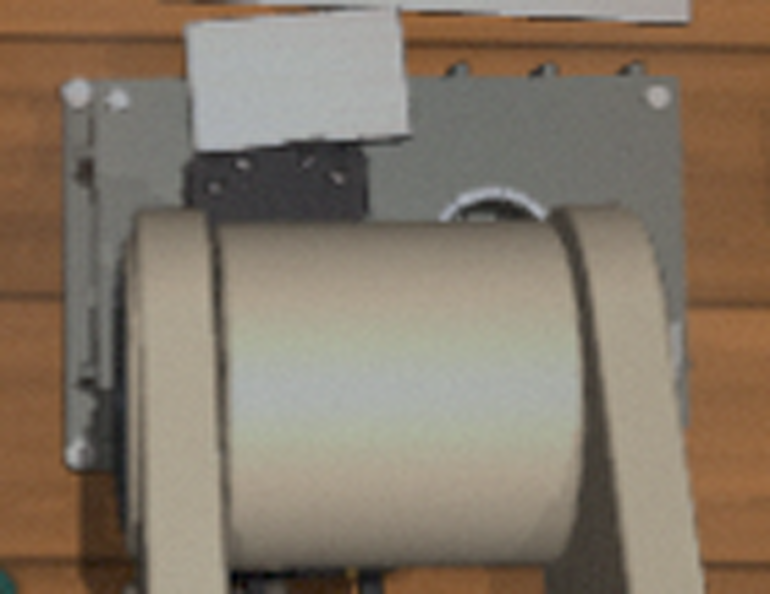

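```bash
python3 - <<'E'
from h import *
from workcell import robot
im=imaging.capture("scene")
print('ring ctr',ray('scene',(130+244.5/2.8,130+360/2.8),.105))
hsv=cv2.cvtColor(im,cv2.COLOR_RGB2HSV)
m=cv2.inRange(hsv,(24,120,100),(36,255,255)); m[:, :180]=0; m[:,260:]=0;m[:230]=0;m[290:]=0
c=max(cv2.findContours(m,0,2)[0],key=cv2.contourArea); print(cv2.contourArea(c),cv2.boundingRect(c))
# predicted button visible outline
a=np.linspace(0,2*np.pi,60)
for ctr in[(.5666,-.096)]:
    for r,z in((.015,.089),(.023,.105)):
        p=proj('scene',np.c_[ctr[0]+r*np.cos(a),ctr[1]+r*np.sin(a),np.full(60,z)]); print(r,p.min(0),p.max(0),p.mean(0))
hx=im.copy()
for r,z,col in((.015,.089,(255,0,0)),(.023,.105,(0,0,255))):
    p=proj('scene',np.c_[.5666+r*np.cos(a),-.096+r*np.sin(a),np.full(60,z)])
    cv2.polylines(hx,[np.round(p*16).astype(np.int32)],True,col,1,cv2.LINE_AA,4)
cv2.imwrite("pics/s4.png",cv2.resize(hx[225:300,180:260,::-1],None,fx=7,fy=7,interpolation=cv2.INTER_CUBIC))
s=robot.observe();print(s['tcp_pos'],s['tcp_rot'])
E
```

```text
ring ctr [ 0.56744975 -0.09684266]
115.5 (211, 257, 15, 11)
0.015 [210.85628676 256.8710815 ] [226.06791343 269.24964686] [218.54890735 263.09247737]
0.023 [205.52283902 248.74946604] [229.21159912 267.80935487] [217.50512839 258.29146307]
[0.48507007 0.01256878 0.2220675 ] [-2.11533048e+00 -2.32179084e+00  1.06069361e-03]
```

View pics/s4.png

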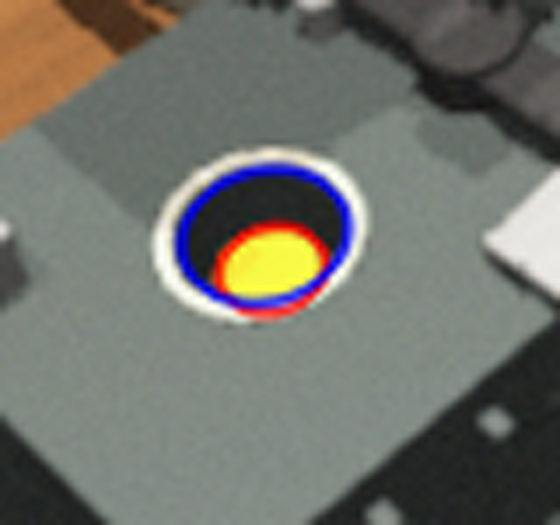

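The predicted mouth (blue) and button (red) outlines lie right on the image. The plan is to put the -y finger into the well, with the other finger hanging off the far side of the body.

```bash
python3 -m handwheel '[[-30,32,0,0,0,0,1],[-60,64,0,0,0,0.03,1],[-90,96,0,0,0,0.05,1],[-120,127,0,0,0,0.07,1],[-120,127,0,0,0,0.07,1]]';python3 -m handwheel '[[0,0,20,0,0,0,1],[0,0,40,0,0,0,1],[0,0,60,0,0,0,1],[0,0,80,0,0,0,1],[0,0,80,0,0,0,1]]'; python3 - <<'E'
from workcell import imaging,robot
import cv2
a=imaging.capture("scene")[150:350,130:350,::-1]; cv2.imwrite("pics/s5.png",cv2.resize(a,None,fx=2.8,fy=2.8,interpolation=cv2.INTER_CUBIC))
s=robot.observe();print(s['tcp_pos'],s['tcp_rot'])
E
```

```text
t: 7.35
tcp_pos: [0.6244, -0.0968, 0.2218]
tcp_rot: [2.198, 2.245, -0.0]
ft_force: [-0.1, 0.5, -0.6]
gripper_width: 0.0921
t: 7.98
tcp_pos: [0.6209, -0.0942, 0.1411]
tcp_rot: [-2.193, -2.245, 0.003]
ft_force: [-0.0, -0.5, 0.7]
gripper_width: 0.0919
[ 0.62187797 -0.09445471  0.14228379] [-2.19419104e+00 -2.24622098e+00  1.43170245e-03]
```

View pics/s5.png

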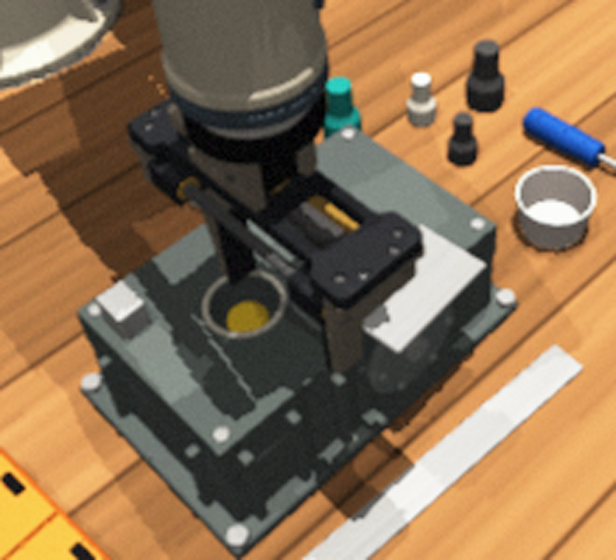

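```bash
python3 - <<'E'
from h import *
for p in[(.567,-.096,.142),(.557,-.086,.142),(.558,-.106,.142),(.576,-.086,.142),(.576,-.106,.142),(.677,-.093,.142)]:
    q=proj('scene',np.array(p))[0]; print(p,((q-[130,150])*2.8).round())
E
```

```text
(0.567, -0.096, 0.142) [238. 270.]
(0.557, -0.086, 0.142) [240. 253.]
(0.558, -0.106, 0.142) [218. 270.]
(0.576, -0.086, 0.142) [258. 269.]
(0.576, -0.106, 0.142) [234. 285.]
(0.677, -0.093, 0.142) [351. 365.]
```

The fingertip lands where predicted, so I'll descend into the well.

```bash
python3 -m handwheel '[[0,0,12,0,0,0,1],[0,0,24,0,0,0,1],[0,0,36,0,0,0,1],[0,0,46,0,0,0,1],[0,0,46,0,0,0,1]]';python3 -m handwheel '[[0,0,2,0,0,0,1],[0,0,4,0,0,0,1],[0,0,6,0,0,0,1],[0,0,8,0,0,0,1]]'
```

```text
t: 8.65
tcp_pos: [0.6222, -0.095, 0.0954]
tcp_rot: [-2.195, -2.246, 0.002]
ft_force: [0.5, -0.0, 0.5]
gripper_width: 0.0919
t: 9.15
tcp_pos: [0.623, -0.0951, 0.0887]
tcp_rot: [2.196, 2.247, 0.0]
ft_force: [0.3, 0.3, 1.5]
gripper_width: 0.0921
```

```bash
python3 -m handwheel '[[0,0,1.5,0,0,0,1],[0,0,3,0,0,0,1],[0,0,4,0,0,0,1],[0,0,5,0,0,0,1]]';python3 -m handwheel '[[0,0,1,0,0,0,1],[0,0,1.5,0,0,0,1],[0,0,1.5,0,0,0,1]]'
```

```text
t: 9.65
tcp_pos: [0.623, -0.0951, 0.0837]
tcp_rot: [2.196, 2.247, 0.0]
ft_force: [-0.3, 0.5, 4.5]
gripper_width: 0.0919
t: 10.02
tcp_pos: [0.6231, -0.0951, 0.0833]
tcp_rot: [2.196, 2.247, 0.0]
ft_force: [-3.5, 1.1, 15.2]
gripper_width: 0.0914
```

Bottomed out: the force jumped from 4.5 to 15 N. Hold, then withdraw straight up.

```bash
python3 -m handwheel '[[0,0,0,0,0,0,1],[0,0,0,0,0,0,1],[0,0,0,0,0,0,1],[0,0,0,0,0,0,1]]';python3 -m handwheel '[[0,0,-8,0,0,0,1],[0,0,-20,0,0,0,1],[0,0,-45,0,0,0,1],[0,0,-80,0,0,0,1],[0,0,-120,0,0,0,1]]'; python3 -m handwheel '[[0,0,-40,0,0,0,1],[-50,0,-60,0,0,0,1],[-100,0,-60,0,0,0,1],[-150,0,-60,0,0,0,1],[-200,0,-60,0,0,0,1]]'; python3 -m handwheel '[[-50,0,0,0,0,0,1],[-100,0,0,0,0,0,1],[-100,0,0,0,0,0,1],[-100,0,0,0,0,0,1]]'
python3 - <<'E'
from workcell import imaging,robot
import cv2
a=imaging.capture("scene")[:,:,::-1]; cv2.imwrite("pics/s6.png",a)
a=imaging.capture("top")[:,:,::-1]; cv2.imwrite("pics/t6.png",a)
a=a[160:270,260:400]; cv2.imwrite("pics/t6z.png",cv2.resize(a,None,fx=5.5,fy=5.4,interpolation=cv2.INTER_CUBIC))
E
```

```text
t: 10.52
tcp_pos: [0.6231, -0.0952, 0.0833]
tcp_rot: [2.196, 2.247, 0.0]
ft_force: [-2.2, 0.8, 14.1]
gripper_width: 0.0918
t: 11.15
tcp_pos: [0.6223, -0.095, 0.2029]
tcp_rot: [-2.195, -2.246, 0.001]
ft_force: [0.7, 0.9, -0.3]
gripper_width: 0.0916
t: 11.78
tcp_pos: [0.6272, -0.2965, 0.2624]
tcp_rot: [2.196, 2.247, 0.0]
ft_force: [0.4, -0.2, -0.2]
gripper_width: 0.092
t: 12.28
tcp_pos: [0.6295, -0.3946, 0.2618]
tcp_rot: [-2.196, -2.246, -0.0]
ft_force: [0.5, 0.6, -0.4]
gripper_width: 0.0921
```

View pics/s6.png

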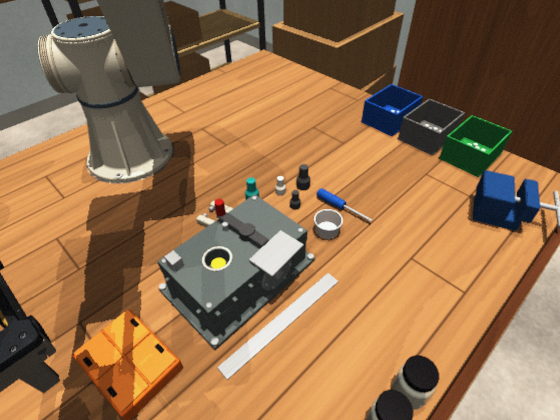

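View pics/t6.png

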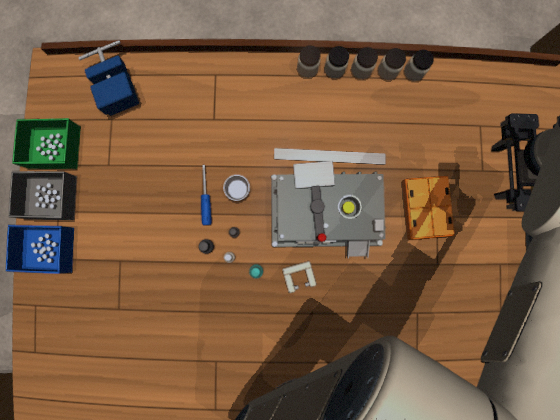

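View pics/t6z.png

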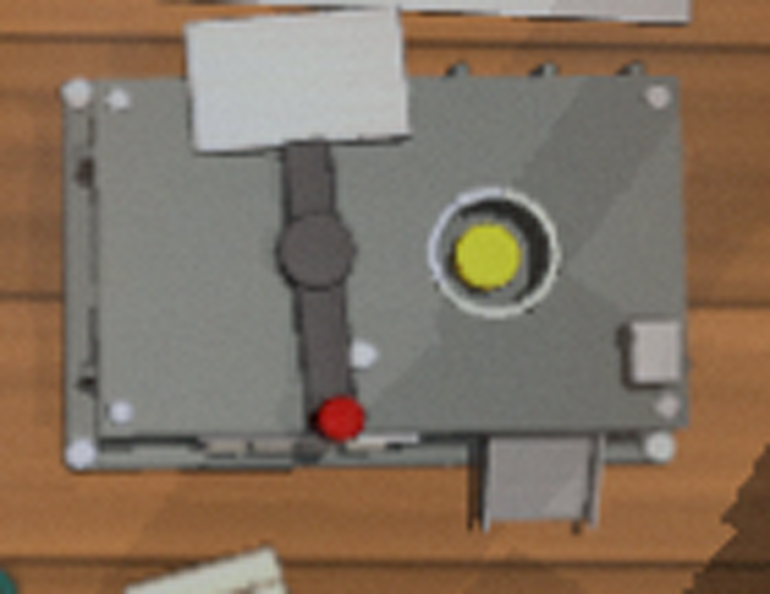

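The crank arm rests against the stop post at zoomed pixel (362,353), with the handle at (340,418). The button at (487,256) is up, and the block at (655,350) and the loose things look unmoved. I'll check the crank angle from the image, then hand in.

```bash
python3 - <<'E'
from h import *
from workcell import robot
h=ray('top',(260+340/5.5,160+418/5.4),.157);c=ray('top',(260+316/5.5,160+249/5.4),.126)
d=h-c; print('crank',.25+np.mod(np.arctan2(d[1],d[0]),2*np.pi)-np.pi/2-.021,np.hypot(*d))
a=cv2.imread('pics/top0.png');b=cv2.imread('pics/t6.png')
for n,(u,v) in dict(bar=(330,157),tin=(236,188),rset=(234,232),driver=(206,205),yoke=(299,277),block=(378,225),caddy=(428,208)).items():
    w=16; A=a[v-w:v+w,u-w:u+w]; r=cv2.matchTemplate(b[v-w-8:v+w+8,u-w-8:u+w+8],A,5); print(n,np.array(cv2.minMaxLoc(r)[3])-8,r.max().round(2))
robot.job_done()
E
```

```text
crank 1.8968444128928539 0.07496504689351757
bar [8 0] 0.73
tin [0 0] 1.0
rset [0 0] 0.99
driver [0 0] 1.0
yoke [0 0] 0.99
block [0 0] 0.94
caddy [0 0] 0.49
the job is handed in; nothing more can be done
```

The job is done and handed in at about 12.4 s. No verdict was reported, so what follows rests on my own checks.

**What I did:**
- **Crank:** With the gripper shut, I pushed the handle counter-clockwise from outside, following its arc, until the force rose to about 12 N at the stop. I then backed off and lifted clear.
- **Button:** With the gripper open, I lowered one finger into the well and pressed until it bottomed, where the force rose from 4.5 N to about 15 N. I held it there for over 0.5 s and withdrew straight up.

**Last checks:**
- **Crank angle:** The final top image gives about 1.897 rad, with the arm against the stop post.
- **Button and arm:** The well is open and the button looks back up. The arm is well clear, and the force reading is about zero.
- **Things that did not move:** Image matching shows no shift for the tin, rivet set, driver, yoke and sizing block.
- **Unreliable matches:** The straightedge match gave an 8-pixel shift along its length at a score of only 0.73. The bar looks the same all along and the cover plate now overlaps the patch I compared. The caddy match showed no shift, but its score was only 0.49 because the arm's shadow falls on it. By eye, both lie where they were in the before and after pictures.

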